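# Fold the foot pump and put it away

### The arm

A 6-joint arm with a two-finger parallel gripper is mounted at the origin on the work surface. World frame = base frame: x ahead of the robot, y to its left, z up, the work surface at z = 0. Lengths are in m, angles in rad, forces in N, time in s.
With the tool pointing down it reaches from about 0.3 to 0.875 m from the base axis. Payload 4.2 kg.
Tool frame: the origin (TCP) lies between the finger pads; the fingertips stand 22 mm ahead of it and the grasp point (between the pads) lies 3 mm ahead of it; z points along the fingers, y is the line along which they close (so a half turn about z gives the same grasp; the last joint's range is limited). The gripper opens to 85 mm and grips with 20 to 120 N. Pads are 22 mm wide; open, the fingers measure 114 mm over their backs; the gripper's body (76 mm by 85 mm) begins 54 mm behind the grasp point. The pads swing forward as they close: fully open they stand 13 mm farther back than shut.
Start: joints at [-1.351, 0.32, 1.565, -0, 1.257, -0.02], TCP at [0.137, -0.559, 0.253] pointing down, gripper open.
Joint ranges: [-3.11, 3.11], [-0.84, 2.01], [0.21, 2.61], [-1.34, 4.49], [0.05, 2.63], [-2.56, 2.56]. Speed limits (rad/s): [2.57, 2.57, 3.14, 3.14, 3.14, 3.14].

### API

Orientations are given as a 3x3 rotation matrix whose columns are the frame's x, y, z axes.
In Python, from station import ctrl, vision, job gives the robot as it stands.
- The arm moves only by the tool play_rows, never from a script. Its argument "plan" is a list of rows, each an object with "claw": the gripper's target within -1 to 1 (shut at 1, half-way at 0, fully open at -1); "translation": the shift along the world's x, y, z in cm, a list of three; "rot": the turn, a rotation vector about the world's x, y, z in rad, a list of three. In form: [{"claw": claw, "translation": [dx, dy, dz], "rot": [wx, wy, wz]}, ...]. A call has 1 to 8 rows; each row shifts and turns the commanded pose from where the row before left it; what a row does not reach is not made up. A row lasts 1/8 s, in which the tool goes at most 62.5 mm and 10.7 degrees, less where a joint would pass 70% of its speed; a pose out of reach is approached as far as the arm can. A call is refused whole if a number of a shift passes 6.25 or a number of a turn 0.188, either way. A call with a gripper value outside its range is refused whole. The fingers move at their own pace and stop on an object; "squeeze" is the grip in N (left out, the last holds). Time passes only in rows, so rows that do not move let the fingers close. It gives the time, the measured TCP pose, the force, the opening and the grip force at its end, in the units of the state.
- ctrl.read_state(): the state, without advancing time (a new reading comes with each control period).
- vision.get_image(name): name is "scene" or "top"; returns a dict with "color" (400x640x3 uint8, red, green, blue), "fx", "fy", "cx", "cy" (pixels), "view" (4x4, takes a point from world to camera coordinates). Camera axes: x right, y up, looking along -z (the intrinsics and any distortion apply to the point x, -y, -z); pixel columns grow to the right and rows downward; lengths in m; the calibration is good to about 2 mm. A picture is of the moment at which its call begins. There is no depth.
- job.finish_job(): hands the job in; it is judged then, once.
The state is a dict: "t": time; "q": joint angles; "qd": joint speeds; "effort": joint torques, N m; "tool_pos": TCP position; "tool_rot": TCP orientation; "force": force on the tool from outside, world axes, zero at the start; "torque": the same for the moment, N m; "opening": finger opening in m; "finger_force": force on a finger pad.
Only numpy, scipy, OpenCV 4.12 (cv2) and the standard library are available. Lean on these libraries where they do the work, as an engineer would, in place of code of your own. Each camera call takes 0.05 s, during which the arm holds its last target. There are 200 camera calls.

### The job

The foot pump lies on its side on the bench with its pedal sprung open. Stand it on its feet on the bench and let go of it, press its pedal right down with the gripper until the catch snaps over and the pedal stays down by itself, without forcing it hard against its stop, then pick up the folded pump and set it down on its feet inside the blue tray. Do not drop the pump, and leave the drill, screw box and tape measure where they are.

Things in the scene. Friction and masses are not known exactly. Their poses are not given: they have to be found in the camera images.
- pump: Red foot pump, loose, about 0.85 kg. Origin: centre of its footprint on the plane of its feet; x forward to the tread end, y to its left, z up as it stands. It starts lying on its right side (y up, z level, origin 60 mm over the bench). Base: spine 36 wide, top 29 above the feet; footprint 222 (x) by 120 (y). Folded 95 high, catch 107, from x -121 to 140; centre of mass at x 15, z 35.
- front_left_foot (a point): Centre of the black rubber foot at the left end of the front crossbar: x 100, y 50, z 18 in the pump's axes; a block 22 (x) by 20 (y) by 36 (z), its outer face at y = 60. At the start it sticks up at the top, 110 mm over the bench, and nothing is near it: it can be gripped across the pump's x from above or leaning to either side.
- rear_left_foot (a point): The same at the left end of the rear crossbar: x -100, y 50, z 18 in the pump's axes. The crossbars (20 by 16) join the feet to the spine. A round gauge stands on the right side at x = 45, y -21 to -56, under 43 high.
- pedal_hinge (a point): Hinge of the pedal, across the pump's y, at x = -95, z = 38 in the pump's axes.
- pedal (a joint): 0 = open (the spring keeps it there), 0.524 = down on its stop, rad. Pushing straight down on the tread takes 4 N at first, 8 N lower down, up to about 13 N to push the catch aside between 0.45 and 0.50, then a hard stop. Hooked it rests at about 0.512; let go before the catch has snapped over, it springs back up.
- tread: Tread of the pedal; origin: centre of its upper face (its x forward along it, z out of it). A black ribbed plate 50 long (pump's x), 120 wide (y), 14 thick. Open: x 39, z 177 in the pump's axes, the face tilted 30 degrees (facing up and back to the hinge). Down: level, x 90, z 93. In between it follows an arc of 193 mm radius about the hinge.
- lift_grip (a point): Point inside the grey pedal arm, on its middle line, 112 mm from the hinge. The arm is a straight channel 44 wide (pump's y, flat sides) and 28 deep, rising forward at 40 degrees when open, 10 degrees when down. When folded this point is at x 15, z 57, over the centre of mass, with free room on both sides above z = 30: a good place to lift it across y from above.
- catch_nose (a point): Nose of the sprung steel catch (24 wide) at the front end of the base, x 126, z 85 in the pump's axes; it snaps by itself over the steel bar at the front edge of the tread.
- tray: Blue open tray, fixed to the bench, 340 x 230 x 60 high, walls and floor 5 thick, long side along its x axis. Origin = centre of its underside; the inner floor is 5 mm above it.
- tape: Yellow tape measure, 70 x 40 x 62 high, loose; origin at the centre of its underside. To be left alone.
- drill: Cordless drill standing on its battery, about 170 long, 72 wide, 205 high, loose; origin under the battery. To be left alone.
- screw_box: Cardboard box of screws, 110 x 75 x 45 high, loose; origin at the centre of its underside. To be left alone.

How it is judged:
On the way, in this order (a step that is already met when the one before it is completed fails the run):
1. the pump stands on its feet on the bench, pedal still open, and is let go (angle between pump's own z axis and vertical below 0.1 rad and height (world z) of pump between -0.004 and 0.006 m and linear speed of pump below 0.03 m/s and angular speed of pump below 0.2 rad/s and contact force between each of the fingers, the arm and pump below 0.1 N and value of joint pedal below 0.1 rad), for 0.2 s.
2. the gripper presses the pedal down to its stop, past the catch, while the pump stands on the bench (angle between pump's own z axis and vertical below 0.1 rad and height (world z) of pump between -0.004 and 0.006 m and contact force between any of the fingers, the arm and pump above 1 N and value of joint pedal above 0.508 rad), for 0.05 s.
3. the pump is let go, still standing on the bench, and the catch holds the pedal down (angle between pump's own z axis and vertical below 0.1 rad and height (world z) of pump between -0.004 and 0.006 m and contact force between each of the fingers, the arm and pump below 0.1 N and value of joint pedal above 0.495 rad), for 0.2 s.
At the end, for the whole second after the job is handed in: The pump stands on its feet on the tray's floor (its origin within the tray and less than 6 mm above the inner floor, tilted less than 0.06 rad), at rest and let go, with the pedal still held down by the catch (pedal joint above 0.495) (z of pump in the frame of tray between 0 and 0.011 m and x of pump in the frame of tray between -0.17 and 0.17 m and y of pump in the frame of tray between -0.115 and 0.115 m and angle between pump's own z axis and vertical below 0.06 rad and value of joint pedal above 0.495 rad and linear speed of pump below 0.03 m/s and angular speed of pump below 0.2 rad/s and contact force between each of the fingers, the arm and pump below 0.1 N); the robot touches nothing.
It fails at once if the tape is shifted by more than 30 mm or tipped (distance of tape from where it was at the start of the episode above 0.03 m or angle between tape's own z axis and vertical above 0.35 rad).
It fails at once if the drill is shifted by more than 30 mm or tipped (distance of drill from where it was at the start of the episode above 0.03 m or angle between drill's own z axis and vertical above 0.35 rad).
It fails at once if the screw box is shifted by more than 30 mm or tipped (distance of screw_box from where it was at the start of the episode above 0.03 m or angle between screw_box's own z axis and vertical above 0.35 rad).
It fails at once if the tread is forced: more than 60 N on it (contact force between any of the fingers, the arm and tread above 60 N).
It fails at once if the pump is dropped (moves faster than 0.6 m/s while nothing of the robot touches it) (contact force between each of the fingers, the arm and pump below 0.1 N and linear speed of pump above 0.6 m/s).
It also fails if it takes over 72 s, if anything falls off the work surface, if the arm or the gripper's body presses on something with over 40 N, if the wrist force passes 120 N, or if a joint passes its speed limit or range.

## Working session

There is one attempt and no reset: what is moved stays moved. The work goes in short steps, Python scripts to look and compute and a tool call to move; the robot and the scene stay as the last step left them, time stands still between calls to the robot, and variables do not carry over. Pictures are saved under pics/ and viewed, at most 10 in all, crops included, and the job is handed in when it is done.

Besides the shell and the picture viewer there is one more tool, called after "Request:" as name(argument=value, ...) on one line, values as JSON. play_rows: Moves the arm, as the interface text tells. Its arguments: {"type":"object","properties":{"plan":{"type":"array"},"squeeze":{"type":"number"}},"required":["plan"]}

```bash
mkdir -p pics; ls; python3 - <<'E'
from station import ctrl, vision, job
import cv2,numpy as np
for n in("scene","top"):
    d=vision.get_image(n); cv2.imwrite(f"pics/{n}0.png",d["color"][:,:,::-1])
    np.savez(f"{n}0.npz",**d); print(n,{k:(np.round(v,4).tolist() if k=="view" else v) for k,v in d.items() if k!="color"})
print(ctrl.read_state())
E
```

```text
pics
scene {'fx': 485.27995580945094, 'fy': 485.27995580945094, 'cx': 315.8453744546027, 'cy': 198.1856869790844, 'view': [[0.2798, 0.96, -0.0094, -0.1876], [-0.5282, 0.1622, 0.8335, 0.2333], [0.8017, -0.2283, 0.5525, -2.0671], [0.0, 0.0, 0.0, 1.0]]}
top {'fx': 479.11444071221763, 'fy': 479.11444071221763, 'cx': 325.5285448856303, 'cy': 200.8591895551608, 'view': [[0.0188, -0.9997, -0.0171, 0.0013], [0.9972, 0.0175, 0.0734, -0.6048], [-0.0731, -0.0185, 0.9972, -1.5924], [0.0, 0.0, 0.0, 1.0]]}
{'t': 0.1, 'q': array([-1.35100284e+00,  3.20207569e-01,  1.56551212e+00,  3.10939387e-06,
        1.25735271e+00, -1.99764299e-02]), 'qd': array([ 0.00041966, -0.00141745, -0.00530431, -0.00098812,  0.0010626 ,
        0.00099873]), 'effort': array([ 3.10917912e-04, -4.16409838e+01, -2.34704876e+01,  9.32230336e-06,
        4.88166843e-03, -1.37677321e-05]), 'tool_pos': array([ 0.1364868 , -0.55819594,  0.25259544]), 'tool_rot': array([[ 9.71392873e-01,  2.37477966e-01, -3.19739411e-04],
       [ 2.37478179e-01, -9.71391799e-01,  1.44479172e-03],
       [ 3.25139569e-05, -1.47939151e-03, -9.99998905e-01]]), 'force': array([ 1.30908686,  0.40336294, -0.17256486]), 'torque': array([-0.01355898, -0.02559907,  0.0275294 ]), 'finger_force': 0.0, 'opening': 0.08544070582335624}
```

View pics/scene0.png

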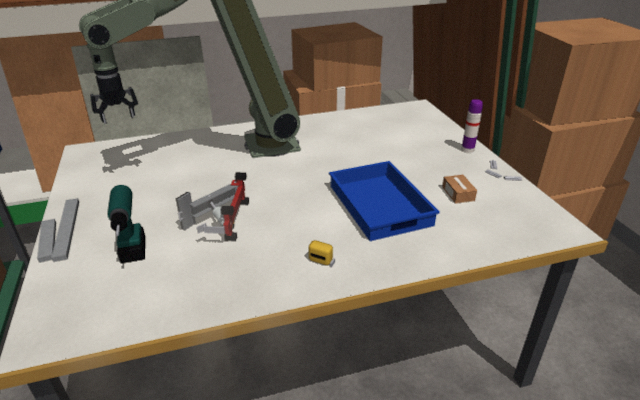

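View pics/top0.png

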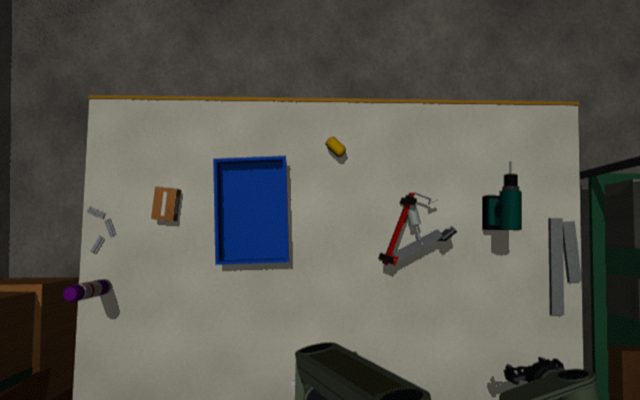

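```bash
cat > h.py <<'E'
import numpy as np,cv2
def ray(d,u,v):
    V=np.array(d["view"]);R,t=V[:3,:3],V[:3,3]
    c=np.array([(u-d["cx"])/d["fx"],-(v-d["cy"])/d["fy"],-1.]);return -R.T@t,R.T@c
def onplane(d,u,v,z):
    o,r=ray(d,u,v);return o+r*(z-o[2])/r[2]
def proj(d,p):
    V=np.array(d["view"]);c=V[:3,:3]@np.array(p)+V[:3,3]
    return np.array([d["cx"]+d["fx"]*c[0]/-c[2],d["cy"]-d["fy"]*c[1]/-c[2]])
E
python3 - <<'E'
import cv2,numpy as np
from h import *
t=dict(np.load("top0.npz"));s=dict(np.load("scene0.npz"))
a=cv2.resize(t["color"][180:280,370:470],None,fx=6,fy=6,interpolation=cv2.INTER_CUBIC)
cv2.imwrite("pics/c_top.png",a[:,:,::-1])
b=cv2.resize(s["color"][165:245,170:260],None,fx=7,fy=7,interpolation=cv2.INTER_CUBIC)
cv2.imwrite("pics/c_scene.png",b[:,:,::-1])
hsv=cv2.cvtColor(t["color"],cv2.COLOR_RGB2HSV)
m=cv2.inRange(hsv,(105,120,60),(130,255,255));c=max(cv2.findContours(m,0,2)[0],key=cv2.contourArea)
r=cv2.minAreaRect(c);print(r)
for p in cv2.boxPoints(r): print(p,onplane(t,*p,.06).round(4))
m=cv2.inRange(hsv,(0,150,50),(6,255,255))|cv2.inRange(hsv,(172,150,50),(180,255,255));m[:,:370]=0;m[:,470:]=0
c=max(cv2.findContours(m,0,2)[0],key=cv2.contourArea);print(cv2.minAreaRect(c))
E
```

```text
((250.44171142578125, 210.0775146484375), (106.43598937988281, 73.63286590576172), 88.26429748535156)
[212.03024 157.99908] [0.7382 0.3918 0.06  ]
[285.6293 155.7688] [0.7496 0.1468 0.06  ]
[288.85318 262.15594] [0.3992 0.1275 0.06  ]
[215.25412 264.38623] [0.3872 0.3685 0.06  ]
((396.85406494140625, 233.56129455566406), (11.51973819732666, 61.07668685913086), 12.757532119750977)
```

View pics/c_top.png

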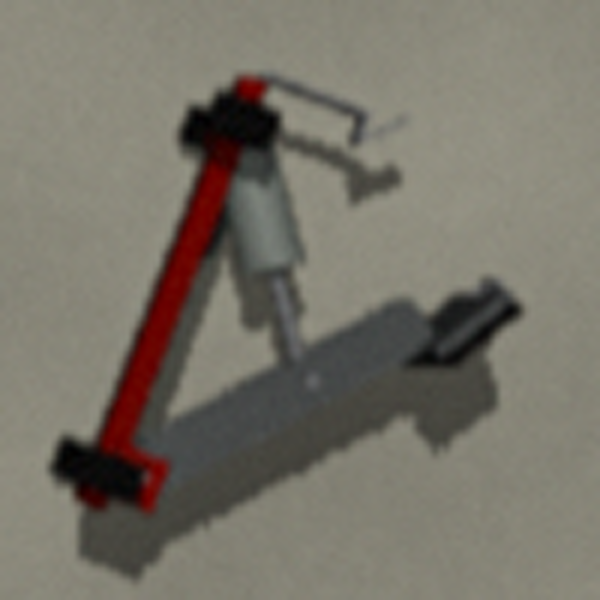

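View pics/c_scene.png

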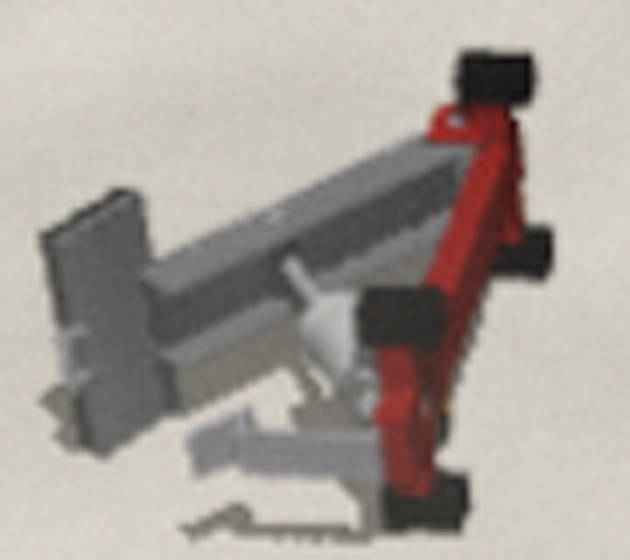

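```bash
cat >> h.py <<'E'
def tri(d1,p1,d2,p2):
    o1,r1=ray(d1,*p1);o2,r2=ray(d2,*p2)
    A=np.c_[r1,-r2];k=np.linalg.lstsq(A,o2-o1,rcond=None)[0]
    a,b=o1+k[0]*r1,o2+k[1]*r2;return (a+b)/2,np.linalg.norm(a-b)
E
python3 - <<'E'
from h import *
t=dict(np.load("top0.npz"));s=dict(np.load("scene0.npz"))
tp={};
for n,ct,cs in(("F",(231,124),(401,317)),("R",(98,470),(495,78))):
    a=(370+ct[0]/6-.4,180+ct[1]/6-.4);b=(170+cs[0]/7-.4,165+cs[1]/7-.4)
    print(n,onplane(t,*a,.115),tri(t,a,s,b));tp[n]=onplane(t,*a,.115)
d=tp["F"]-tp["R"];print("len",np.linalg.norm(d[:2]),"yaw",np.arctan2(d[1],d[0]))
h=lambda im,lo,hi:cv2.inRange(cv2.cvtColor(im,cv2.COLOR_RGB2HSV),lo,hi)
print("drill",[onplane(t,u,v,.2)[:2].round(3) for u,v in((483,195),(522,228),(510,162),(512,178))])
print("tape",onplane(t,336,146,.06),"box",onplane(t,167,204,.045))
# spine axis line projected
E
```

```text
F [ 0.60435345 -0.25090917  0.115     ] (array([ 0.60422001, -0.25525259,  0.11021229]), np.float64(0.007213026697293021))
R [ 0.42146004 -0.18259451  0.115     ] (array([ 0.42081902, -0.18607243,  0.11303261]), np.float64(0.006579030993590263))
len 0.19523547851956535 yaw -0.35747402443908155
drill [array([ 0.617, -0.461]), array([ 0.521, -0.575]), array([ 0.718, -0.542]), array([ 0.67 , -0.547])]
tape [ 0.78500188 -0.01975434  0.06      ] box [0.58323727 0.54109543 0.045     ]
```

```bash
python3 - <<'E'
from h import *
t=dict(np.load("top0.npz"));s=dict(np.load("scene0.npz"))
P={}
for n,ct,cs in(("F",(243,124),(401,317)),("R",(108,473),(495,78))):
    a=(370+ct[0]/6-.4,180+ct[1]/6-.4);b=(170+cs[0]/7-.4,165+cs[1]/7-.4)
    print(n,onplane(t,*a,.12),onplane(s,*b,.110),tri(t,a,s,b)); P[n]=onplane(s,*b,.11)
d=P["F"]-P["R"];print("len",np.linalg.norm(d[:2]),"yaw",np.arctan2(d[1],d[0]))
# red spine centreline in top: line through (minAreaRect) ; top surface y=18 -> z=.078
print([onplane(t,u,v,.078) for u,v in((396.85+29*.221,233.56-29*.975),(396.85-29*.221,233.56+29*.975))])
# tread far corners in top crop
print("tread tip",onplane(t,370+500/6,180+300/6,.12), onplane(t,370+435/6,180+345/6,.12))
# enlarge local dark masks
for d_,nm,(x0,y0,x1,y1) in((s,"F",(220,203,236,218)),(s,"R",(233,170,249,182)),(t,"F",(398,192,418,206)),(t,"R",(376,250,396,266))):
    g=d_["color"][y0:y1,x0:x1].max(2)<60
    v,u=np.nonzero(g);print(nm,u.mean()+x0,v.mean()+y0,u.min()+x0,u.max()+x0,v.min()+y0,v.max()+y0)
E
```

```text
F [ 0.60407588 -0.25643382  0.12      ] [ 0.60262699 -0.25872217  0.11      ] (array([ 0.60468006, -0.25833037,  0.11126741]), np.float64(0.0010336882227898322))
R [ 0.42022085 -0.18727202  0.12      ] [ 0.41449813 -0.18872181  0.11      ] (array([ 0.41981032, -0.18865234,  0.11300148]), np.float64(0.001198921262710943))
len 0.20072995761973922 yaw -0.3562146114151923
[array([ 0.59063185, -0.24105177,  0.078     ]), array([ 0.40767961, -0.20120246,  0.078     ])]
tread tip [ 0.51289989 -0.39219547  0.12      ] [ 0.48879985 -0.35837449  0.12      ]
F 227.15384615384616 209.78021978021977 221 233 206 214
R 240.43478260869566 175.95652173913044 236 245 173 179
F 408.0074074074074 200.85185185185185 400 416 195 205
R 386.175 258.675 379 393 253 264
```

```bash
cat >> h.py <<'E'
from scipy.spatial.transform import Rotation as Ro
def legs(ctrl,pos,R,n,start=None):
    s=ctrl.read_state() if start is None else start
    p,R0=np.array(s["tool_pos"]),np.array(s["tool_rot"])
    w=Ro.from_matrix(np.array(R)@R0.T).as_rotvec()
    print("total cm",((np.array(pos)-p)*100).round(2),"rot",w.round(3),"| per row",((np.array(pos)-p)*100/n).round(3),(w/n).round(4))
    return dict(tool_pos=np.array(pos),tool_rot=np.array(R))
def frame(z,y):
    z=z/np.linalg.norm(z);y=y/np.linalg.norm(y);return np.c_[np.cross(y,z),y,z]
YAW=-.357
px=np.array([np.cos(YAW),np.sin(YAW),0]);up=np.array([0,0,1.]);zl=np.cross(px,up)
E
python3 - <<'E'
from h import *
from station import ctrl
a=np.radians(40);tz=-up*np.cos(a)-zl*np.sin(a);R=frame(tz,px)
o=np.array([.5166,-.2067,.06]);g=o+.1*px+.054*up+.024*zl
print(g,tz)
s=legs(ctrl,[.45,-.30,.37],R,12)
s=legs(ctrl,g-.10*tz,R,5,s)
s=legs(ctrl,g-.003*tz,R,8,s)
E
```

```text
[ 0.60190778 -0.26413328  0.114     ] [ 0.22463175  0.60225949 -0.76604444]
total cm [31.35 25.82 11.74] rot [ 0.481 -0.543  0.932] | per row [2.613 2.152 0.978] [ 0.0401 -0.0453  0.0777]
total cm [ 12.94  -2.44 -17.94] rot [0. 0. 0.] | per row [ 2.589 -0.487 -3.588] [0. 0. 0.]
total cm [ 2.18  5.84 -7.43] rot [0. 0. 0.] | per row [ 0.272  0.73  -0.929] [0. 0. 0.]
```

Request:
play_rows(plan=[{"claw":-1,"translation":[2.6,2.15,2],"rot":[0.04,-0.0453,0.0777]},{"claw":-1,"translation":[2.6,2.15,2],"rot":[0.04,-0.0453,0.0777]},{"claw":-1,"translation":[2.6,2.15,2],"rot":[0.04,-0.0453,0.0777]},{"claw":-1,"translation":[2.6,2.15,2],"rot":[0.04,-0.0453,0.0777]},{"claw":-1,"translation":[2.6,2.15,2],"rot":[0.04,-0.0453,0.0777]},{"claw":-1,"translation":[2.6,2.15,1.7],"rot":[0.04,-0.0453,0.0777]},{"claw":-1,"translation":[2.6,2.15,0],"rot":[0.04,-0.0453,0.0777]},{"claw":-1,"translation":[2.6,2.15,0],"rot":[0.04,-0.0453,0.0777]}], squeeze=90)

```text
t: 1.1
tool_pos: [0.3452, -0.3858, 0.3702]
tool_rot: [[0.585, 0.777, 0.232], [0.673, -0.624, 0.396], [0.453, -0.076, -0.888]]
force: [0.1, 0.2, -0.8]
opening: 0.0852
finger_force: 0.0
```

Request:
play_rows(plan=[{"claw":-1,"translation":[2.6,2.15,0],"rot":[0.04,-0.0453,0.0777]},{"claw":-1,"translation":[2.6,2.15,0],"rot":[0.04,-0.0453,0.0777]},{"claw":-1,"translation":[2.6,2.15,0],"rot":[0.04,-0.0453,0.0777]},{"claw":-1,"translation":[2.6,2.15,0],"rot":[0.04,-0.0453,0.0777]},{"claw":-1,"translation":[0,0,0],"rot":[0,0,0]},{"claw":-1,"translation":[0,0,0],"rot":[0,0,0]}])

```text
t: 1.85
tool_pos: [0.4482, -0.3008, 0.37]
tool_rot: [[0.269, 0.936, 0.226], [0.718, -0.351, 0.601], [0.642, 0.001, -0.767]]
force: [0.2, -0.7, 0.3]
opening: 0.0853
finger_force: 0.0
```

```bash
cat > s1.py <<'E'
from h import *
from station import ctrl
a=np.radians(40);tz=-up*np.cos(a)-zl*np.sin(a);R=frame(tz,px)
o=np.array([.5166,-.2067,.06]);g=o+.1*px+.054*up+.024*zl
print(ctrl.read_state()["q"].round(2))
s=legs(ctrl,g-.10*tz,R,6)
s=legs(ctrl,g-.003*tz,R,8,s)
E
python3 s1.py
```

```text
[-0.92  0.36  1.39  0.59  1.77 -0.55]
total cm [ 13.12  -2.36 -17.94] rot [0.001 0.001 0.002] | per row [ 2.187 -0.393 -2.991] [0.0002 0.0001 0.0003]
total cm [ 2.18  5.84 -7.43] rot [0. 0. 0.] | per row [ 0.272  0.73  -0.929] [0. 0. 0.]
```

Request:
play_rows(plan=[{"claw":-1,"translation":[2.18,-0.4,-3],"rot":[0,0,0]},{"claw":-1,"translation":[2.18,-0.4,-3],"rot":[0,0,0]},{"claw":-1,"translation":[2.18,-0.4,-3],"rot":[0,0,0]},{"claw":-1,"translation":[2.18,-0.4,-3],"rot":[0,0,0]},{"claw":-1,"translation":[2.2,-0.4,-3],"rot":[0,0,0]},{"claw":-1,"translation":[2.2,-0.4,-3],"rot":[0,0,0]},{"claw":-1,"translation":[0,0,0],"rot":[0,0,0]}])

```text
t: 2.72
tool_pos: [0.5791, -0.3247, 0.1878]
tool_rot: [[0.27, 0.936, 0.224], [0.716, -0.351, 0.603], [0.643, -0.002, -0.766]]
force: [-0.7, 0.7, -0.2]
opening: 0.0853
finger_force: 0.0
```

```bash
python3 s1.py; python3 - <<'E'
from h import *
from station import vision
t=vision.get_image("top");s=vision.get_image("scene")
a=cv2.resize(t["color"][160:280,360:480],None,fx=4,fy=4,interpolation=cv2.INTER_CUBIC)
b=cv2.resize(s["color"][125:245,170:250],None,fx=4,fy=4,interpolation=cv2.INTER_CUBIC)
cv2.imwrite("pics/hover.png",np.hstack([a,b])[:,:,::-1])
E
```

```text
[-0.79  0.64  1.38  0.62  1.49 -0.6 ]
total cm [0.03 0.03 0.28] rot [-0.002 -0.002  0.002] | per row [0.005 0.006 0.047] [-0.0003 -0.0003  0.0003]
total cm [ 2.18  5.84 -7.43] rot [0. 0. 0.] | per row [ 0.272  0.73  -0.929] [0. 0. 0.]
```

View pics/hover.png

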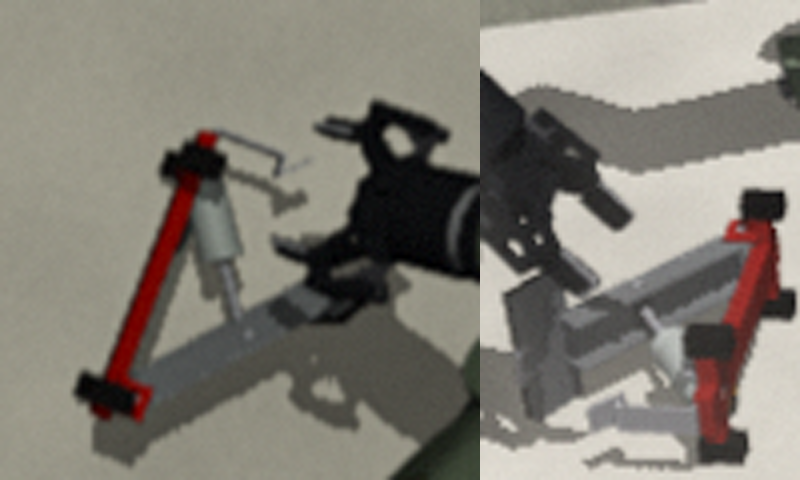

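Request:
play_rows(plan=[{"claw":-1,"translation":[0.3,0.75,-0.9],"rot":[0,0,0]},{"claw":-1,"translation":[0.3,0.75,-0.9],"rot":[0,0,0]},{"claw":-1,"translation":[0.3,0.75,-0.9],"rot":[0,0,0]},{"claw":-1,"translation":[0.3,0.75,-0.9],"rot":[0,0,0]},{"claw":-1,"translation":[0.25,0.72,-0.9],"rot":[0,0,0]},{"claw":-1,"translation":[0.25,0.72,-0.9],"rot":[0,0,0]},{"claw":-1,"translation":[0.25,0.72,-0.9],"rot":[0,0,0]},{"claw":-1,"translation":[0.25,0.7,-0.85],"rot":[0,0,0]}])

```text
t: 3.82
tool_pos: [0.6019, -0.2655, 0.1182]
tool_rot: [[0.268, 0.936, 0.227], [0.718, -0.351, 0.601], [0.643, 0.002, -0.766]]
force: [0.6, 0.2, -0.3]
opening: 0.0854
finger_force: 0.0
```

Request:
play_rows(plan=[{"claw":-1,"translation":[0,0,0],"rot":[0,0,0]},{"claw":0.1,"translation":[0,0,0],"rot":[0,0,0]},{"claw":0.1,"translation":[0,0,0],"rot":[0,0,0]},{"claw":0.1,"translation":[0,0,0],"rot":[0,0,0]},{"claw":0.1,"translation":[0,0,0],"rot":[0,0,0]}])

```text
t: 4.45
tool_pos: [0.6018, -0.2661, 0.119]
tool_rot: [[0.267, 0.936, 0.227], [0.718, -0.351, 0.601], [0.642, 0.002, -0.766]]
force: [0.1, -0.4, -0.9]
opening: 0.038
finger_force: 0.0
```

```bash
python3 s1.py; python3 - <<'E'
from h import *
from station import vision
t=vision.get_image("top");s=vision.get_image("scene")
a=cv2.resize(t["color"][180:280,370:470],None,fx=4,fy=4,interpolation=cv2.INTER_CUBIC)
b=cv2.resize(s["color"][145:245,170:260],None,fx=4,fy=4,interpolation=cv2.INTER_CUBIC)
cv2.imwrite("pics/grip.png",np.hstack([a,b])[:,:,::-1])
E
```

```text
[-0.71  0.67  1.51  0.67  1.31 -0.65]
total cm [-2.23 -5.82  7.16] rot [0.001 0.002 0.002] | per row [-0.372 -0.97   1.193] [0.0002 0.0004 0.0003]
total cm [ 2.18  5.84 -7.43] rot [0. 0. 0.] | per row [ 0.272  0.73  -0.929] [0. 0. 0.]
```

View pics/grip.png

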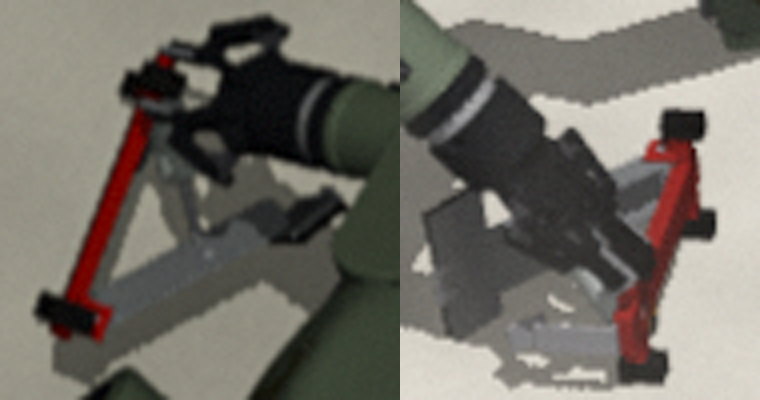

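Request:
play_rows(plan=[{"claw":0.3,"translation":[0,0,0],"rot":[0,0,0]},{"claw":0.4,"translation":[0,0,0],"rot":[0,0,0]},{"claw":0.5,"translation":[0,0,0],"rot":[0,0,0]},{"claw":1,"translation":[0,0,0],"rot":[0,0,0]},{"claw":1,"translation":[0,0,0],"rot":[0,0,0]},{"claw":1,"translation":[0,0,0],"rot":[0,0,0]}])

```text
t: 5.3
tool_pos: [0.6017, -0.266, 0.1191]
tool_rot: [[0.267, 0.937, 0.227], [0.718, -0.351, 0.601], [0.643, 0.002, -0.766]]
force: [-2.3, -1.3, 3.1]
opening: 0.0201
finger_force: 88.5
```

```bash
python3 - <<'E'
from h import *
from station import ctrl
s=ctrl.read_state();p=s["tool_pos"];o=np.array([.5166,-.2067,0])
# pivot edge through o along px ; standing = rotate about +px by +90deg?
r=p-o; r=r-px*(r@px)
print("zlcomp",r@zl,"h",r[2])
pts=[]
for k in range(19):
    th=np.radians(5*k); q=Ro.from_rotvec(px*th).apply(r); pts.append(q)
print("zl->",Ro.from_rotvec(px*np.pi/2).apply(zl))
print(px*np.radians(5)); print((np.diff(pts,axis=0)*100).round(2).tolist())
E
```

```text
zlcomp 0.025844805590378755 h 0.11906931811225967
zl-> [-2.88026174e-18 -1.32195801e-16 -1.00000000e+00]
[ 0.08176426 -0.03049657  0.        ]
[[-0.36, -0.96, -0.27], [-0.35, -0.94, -0.36], [-0.34, -0.9, -0.44], [-0.32, -0.86, -0.53], [-0.31, -0.82, -0.61], [-0.29, -0.77, -0.68], [-0.26, -0.71, -0.75], [-0.24, -0.64, -0.81], [-0.21, -0.57, -0.87], [-0.19, -0.5, -0.92], [-0.16, -0.42, -0.96], [-0.13, -0.34, -1.0], [-0.1, -0.26, -1.03], [-0.07, -0.18, -1.05], [-0.03, -0.09, -1.06], [-0.0, -0.0, -1.06], [0.03, 0.08, -1.06], [0.06, 0.17, -1.05]]
```

```bash
python3 - <<'E'
from h import *
from station import ctrl
s=ctrl.read_state();p=s["tool_pos"];o=np.array([.5166,-.2067,0])
r=p-o; r=r-px*(r@px)
pts=np.array([Ro.from_rotvec(-px*np.radians(5*k)).apply(r) for k in range(19)])
print(-px*np.radians(5)); print((np.diff(pts,axis=0)*100).round(2).tolist()); print((pts[-1]-pts[0]+p))
E
```

```text
[-0.08176426  0.03049657 -0.        ]
[[0.37, 0.98, 0.18], [0.37, 0.99, 0.09], [0.37, 1.0, -0.0], [0.37, 0.99, -0.1], [0.37, 0.98, -0.19], [0.36, 0.96, -0.28], [0.35, 0.93, -0.37], [0.34, 0.9, -0.45], [0.32, 0.86, -0.54], [0.3, 0.81, -0.61], [0.28, 0.76, -0.69], [0.26, 0.7, -0.75], [0.24, 0.64, -0.82], [0.21, 0.57, -0.87], [0.18, 0.49, -0.92], [0.16, 0.42, -0.97], [0.13, 0.34, -1.0], [0.09, 0.25, -1.03]]
[ 0.65231502 -0.13023731  0.02584481]
```

Request:
play_rows(plan=[{"claw":1,"translation":[0.37,0.98,0.2],"rot":[-0.0818,0.0305,0]},{"claw":1,"translation":[0.37,0.99,0.1],"rot":[-0.0818,0.0305,0]},{"claw":1,"translation":[0.37,1.0,0],"rot":[-0.0818,0.0305,0]},{"claw":1,"translation":[0.37,0.99,-0.1],"rot":[-0.0818,0.0305,0]},{"claw":1,"translation":[0.37,0.98,-0.19],"rot":[-0.0818,0.0305,0]},{"claw":1,"translation":[0.36,0.96,-0.28],"rot":[-0.0818,0.0305,0]}])

```text
t: 6.05
tool_pos: [0.6239, -0.2067, 0.1162]
tool_rot: [[0.344, 0.937, 0.062], [0.923, -0.349, 0.159], [0.17, 0.003, -0.985]]
force: [-1.0, -1.0, -1.5]
opening: 0.02
finger_force: 88.2
```

Request:
play_rows(plan=[{"claw":1,"translation":[0.35,0.93,-0.37],"rot":[-0.0818,0.0305,0]},{"claw":1,"translation":[0.34,0.9,-0.45],"rot":[-0.0818,0.0305,0]},{"claw":1,"translation":[0.32,0.86,-0.54],"rot":[-0.0818,0.0305,0]},{"claw":1,"translation":[0.3,0.81,-0.61],"rot":[-0.0818,0.0305,0]},{"claw":1,"translation":[0.28,0.76,-0.69],"rot":[-0.0818,0.0305,0]},{"claw":1,"translation":[0.26,0.7,-0.75],"rot":[-0.0818,0.0305,0]}])

```text
t: 6.8
tool_pos: [0.6425, -0.1567, 0.082]
tool_rot: [[0.328, 0.937, -0.118], [0.88, -0.348, -0.324], [-0.345, 0.003, -0.939]]
force: [-0.7, -0.1, -0.9]
opening: 0.0202
finger_force: 88.3
```

Request:
play_rows(plan=[{"claw":1,"translation":[0.24,0.64,-0.82],"rot":[-0.0818,0.0305,0]},{"claw":1,"translation":[0.21,0.57,-0.87],"rot":[-0.0818,0.0305,0]},{"claw":1,"translation":[0.18,0.49,-0.92],"rot":[-0.0818,0.0305,0]},{"claw":1,"translation":[0.16,0.42,-0.97],"rot":[-0.0818,0.0305,0]},{"claw":1,"translation":[0.06,0.18,-0.5],"rot":[-0.0409,0.0152,0]},{"claw":1,"translation":[0,0,0],"rot":[0,0,0]}])

```text
t: 7.55
tool_pos: [0.651, -0.1334, 0.0408]
tool_rot: [[0.256, 0.938, -0.234], [0.691, -0.347, -0.634], [-0.676, 0.001, -0.737]]
force: [1.1, 3.7, 3.1]
opening: 0.0207
finger_force: 89.1
```

```bash
python3 - <<'E'
from h import *
from station import vision,ctrl
s=ctrl.read_state();print(s["q"].round(2),s["force"],s["tool_pos"])
t=vision.get_image("top");s=vision.get_image("scene")
a=cv2.resize(t["color"][180:280,360:460],None,fx=4,fy=4,interpolation=cv2.INTER_CUBIC)
b=cv2.resize(s["color"][145:245,190:290],None,fx=4,fy=4,interpolation=cv2.INTER_CUBIC)
cv2.imwrite("pics/st.png",np.hstack([a,b])[:,:,::-1])
E
```

```text
[ 0.06  0.8   1.49 -0.7   1.29  0.77] [1.07622669 3.68993196 3.09895358] [ 0.65104844 -0.13338218  0.04084486]
```

View pics/st.png

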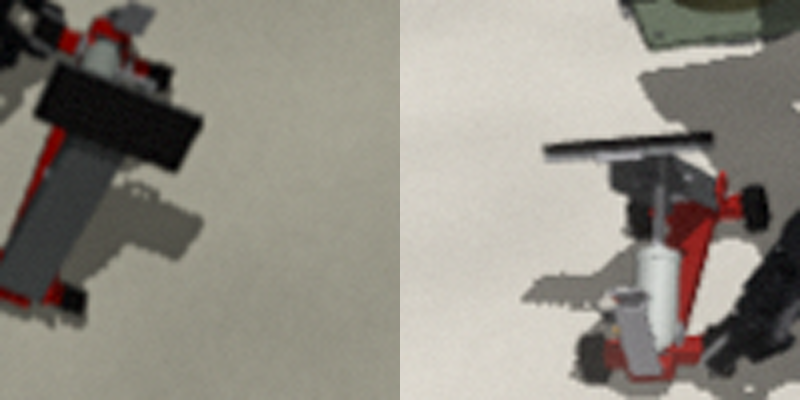

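Request:
play_rows(plan=[{"claw":1,"translation":[0.07,0.17,-0.5],"rot":[-0.0409,0.0152,0]},{"claw":1,"translation":[0.06,0.15,-0.5],"rot":[-0.0409,0.0152,0]},{"claw":1,"translation":[0.04,0.12,-0.5],"rot":[-0.0409,0.0152,0]},{"claw":1,"translation":[0,0,0],"rot":[0,0,0]},{"claw":1,"translation":[0,0,0],"rot":[0,0,0]}])

```text
t: 8.28
tool_pos: [0.6525, -0.1306, 0.027]
tool_rot: [[0.223, 0.938, -0.266], [0.599, -0.348, -0.722], [-0.769, 0.002, -0.639]]
force: [-0.4, -1.5, 4.3]
opening: 0.0205
finger_force: 88.8
```

Request:
play_rows(plan=[{"claw":1,"translation":[0,0,-0.05],"rot":[0,0,0]},{"claw":1,"translation":[0,0,0],"rot":[0,0,0]},{"claw":0.5,"translation":[0,0,0],"rot":[0,0,0]},{"claw":0.42,"translation":[0,0,0],"rot":[0,0,0]},{"claw":0.3,"translation":[0,0,0],"rot":[0,0,0]},{"claw":0.1,"translation":[0,0,0],"rot":[0,0,0]},{"claw":-0.1,"translation":[0,0,0],"rot":[0,0,0]}], squeeze=20)

```text
t: 9.15
tool_pos: [0.6525, -0.1299, 0.0255]
tool_rot: [[0.224, 0.938, -0.266], [0.602, -0.347, -0.719], [-0.767, 0.001, -0.642]]
force: [-0.5, -0.4, 0.9]
opening: 0.0467
finger_force: 0.0
```

Request:
play_rows(plan=[{"claw":-0.1,"translation":[0.27,0.72,0.64],"rot":[0,0,0]},{"claw":-0.1,"translation":[0.4,1.08,0.96],"rot":[0,0,0]},{"claw":-0.1,"translation":[0.53,1.44,1.28],"rot":[0,0,0]},{"claw":-0.1,"translation":[0.53,1.44,1.28],"rot":[0,0,0]},{"claw":-0.1,"translation":[0.53,1.44,1.28],"rot":[0,0,0]},{"claw":-0.1,"translation":[0.3,1.44,3],"rot":[0,0,0]},{"claw":1,"translation":[0,1.44,5],"rot":[0,0,0]},{"claw":1,"translation":[0,1.44,5],"rot":[0,0,0]}], squeeze=40)

```text
t: 10.15
tool_pos: [0.6781, -0.0243, 0.212]
tool_rot: [[0.224, 0.938, -0.265], [0.602, -0.347, -0.719], [-0.767, 0.001, -0.642]]
force: [0.4, 0.0, 0.1]
opening: 0.0111
finger_force: 0.0
```

Request:
play_rows(plan=[{"claw":1,"translation":[0,0.5,5],"rot":[0,0,0]},{"claw":1,"translation":[0,0,5],"rot":[0,0,0]},{"claw":1,"translation":[0,0,4],"rot":[0,0,0]},{"claw":1,"translation":[0,0,0],"rot":[0,0,0]}])

```text
t: 10.65
tool_pos: [0.6784, -0.0198, 0.3549]
tool_rot: [[0.231, 0.938, -0.26], [0.603, -0.347, -0.718], [-0.764, 0.009, -0.646]]
force: [-0.2, 0.3, -1.1]
opening: -0.0001
finger_force: 0.0
```

```bash
python3 - <<'E'
from h import *
from station import vision,ctrl
t=vision.get_image("top");s=vision.get_image("scene")
np.savez("top1.npz",**t);np.savez("scene1.npz",**s)
a=cv2.resize(t["color"][185:265,350:420],None,fx=5,fy=5,interpolation=cv2.INTER_CUBIC)
b=cv2.resize(s["color"][165:245,215:295],None,fx=5,fy=5,interpolation=cv2.INTER_CUBIC)
cv2.imwrite("pics/stand.png",np.hstack([a,b])[:,:,::-1])
E
```

```text
(no output)
```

View pics/stand.png

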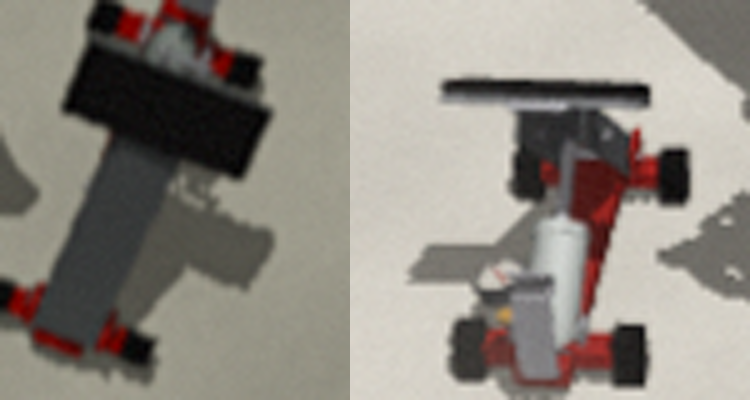

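```bash
python3 - <<'E'
from h import *
t=dict(np.load("top1.npz"));s=dict(np.load("scene1.npz"))
S=lambda u,v:(215+(u-350)/5-.4,165+v/5-.4);T=lambda u,v:(350+u/5-.4,185+v/5-.4)
P=dict(FL=[onplane(s,*S(629,356),.018),onplane(t,*T(105,20),.030)],FR=[onplane(s,*S(468,350),.018),onplane(t,*T(242,68),.030)],
 RL=[onplane(s,*S(675,175),.018)],RR=[onplane(t,*T(137,347),.030)])
L=dict(FL=(.1,.05),FR=(.1,-.05),RL=(-.1,.05),RR=(-.1,-.05))
A=[];B=[]
for k,v in P.items():
    for w in v: print(k,w[:2].round(4));A.append(L[k]);B.append(w[:2])
A=np.array(A);B=np.array(B);R,_=Ro.align_vectors(np.c_[B-B.mean(0),0*B[:,0]],np.c_[A-A.mean(0),0*A[:,0]])
y=R.as_rotvec()[2];o=B.mean(0)-(R.as_matrix()[:2,:2]@A.mean(0));print("yaw",y,"o",o)
for a,b in zip(A,B): print((b-(R.as_matrix()[:2,:2]@a+o)).round(4))
# tread: corners top crop, z
c=[onplane(t,*T(*q),h)[:2] for q,h in(((97,35),.18),((272,108),.18),((240,178),.17),((65,108),.17))];print(np.array(c).round(4),"ctr",np.mean(c,0),"exp",o+R.as_matrix()[:2,0]*.039)
E
```

```text
FL [ 0.648  -0.1401]
FL [ 0.648  -0.1383]
FR [ 0.6127 -0.235 ]
FR [ 0.6173 -0.2302]
RL [ 0.4584 -0.0682]
RR [ 0.4302 -0.1621]
yaw -0.3531082470341214 o [ 0.53781881 -0.15081851]
[-0.001  -0.0017]
[-0.0009  0.0002]
[-0.0016 -0.0027]
[0.0029 0.0021]
[-0.0029  0.0011]
[0.0035 0.001 ]
[[ 0.6237 -0.1223]
 [ 0.5811 -0.2286]
 [ 0.5387 -0.211 ]
 [ 0.5795 -0.104 ]] ctr [ 0.58072833 -0.16646498] exp [ 0.57441261 -0.16430533]
```

```bash
cat >> h.py <<'E'
PY=-.354;PO=np.array([.538,-.151,0])
PX=np.array([np.cos(PY),np.sin(PY),0]);PYV=np.array([-np.sin(PY),np.cos(PY),0])
pw=lambda x,y,z:PO+PX*x+PYV*y+up*z
def presspt(th):
    r,f=.1882,np.radians(47.0)-th   # 5 mm behind tread centre
    return pw(-.095+r*np.cos(f),0,.038+r*np.sin(f)+.011*np.tan(max(.524-th,0))+.022)
E
python3 - <<'E'
from h import *
from station import ctrl
print(ctrl.read_state()["q"].round(2))
for sg in(1,-1):
    s=legs(ctrl,presspt(0)+[0,0,.10],frame(-up,sg*PYV),12)
s=legs(ctrl,presspt(0)+[0,0,.01],frame(-up,PYV),5,s)
th=np.linspace(0,.524,14);p=np.array([presspt(a) for a in th]);print(p[0],p[-1]);print((np.diff(p,axis=0)*100).round(2).tolist())
E
```

```text
[ 0.24  0.67  0.99 -0.75  1.94  0.48]
total cm [-10.87 -14.27  -4.62] rot [0.875 0.404 1.462] | per row [-0.906 -1.189 -0.385] [0.0729 0.0337 0.1218]
total cm [-10.87 -14.27  -4.62] rot [ 0.404 -0.875 -1.46 ] | per row [-0.906 -1.189 -0.385] [ 0.0337 -0.0729 -0.1217]
total cm [ 0.  0. -9.] rot [0.    0.    3.142] | per row [ 0.   0.  -1.8] [0.     0.     0.6283]
[ 0.56928405 -0.16256159  0.20399751] [ 0.61772816 -0.18046499  0.11495214]
[[0.51, -0.19, -0.59], [0.49, -0.18, -0.61], [0.47, -0.17, -0.62], [0.45, -0.17, -0.64], [0.42, -0.16, -0.66], [0.4, -0.15, -0.68], [0.38, -0.14, -0.69], [0.35, -0.13, -0.71], [0.33, -0.12, -0.72], [0.3, -0.11, -0.73], [0.28, -0.1, -0.74], [0.25, -0.09, -0.76], [0.22, -0.08, -0.77]]
```

Request:
play_rows(plan=[{"claw":1,"translation":[-0.9,-1.2,0],"rot":[0.073,0.0337,0.1218]},{"claw":1,"translation":[-0.9,-1.2,0],"rot":[0.073,0.0337,0.1218]},{"claw":1,"translation":[-0.9,-1.2,0],"rot":[0.073,0.0337,0.1218]},{"claw":1,"translation":[-0.9,-1.2,0],"rot":[0.073,0.0337,0.1218]},{"claw":1,"translation":[-0.9,-1.2,0],"rot":[0.073,0.0337,0.1218]},{"claw":1,"translation":[-0.9,-1.2,0],"rot":[0.073,0.0337,0.1218]},{"claw":1,"translation":[-0.9,-1.2,0],"rot":[0.073,0.0337,0.1218]},{"claw":1,"translation":[-0.9,-1.2,0],"rot":[0.073,0.0337,0.1218]}])

```text
t: 11.75
tool_pos: [0.6051, -0.1164, 0.3482]
tool_rot: [[-0.659, 0.75, 0.055], [0.704, 0.641, -0.304], [-0.264, -0.162, -0.951]]
force: [0.8, -0.6, -1.2]
opening: -0.0001
finger_force: 0.0
```

Request:
play_rows(plan=[{"claw":1,"translation":[-0.9,-1.2,0],"rot":[0.073,0.0337,0.1218]},{"claw":1,"translation":[-0.9,-1.2,0],"rot":[0.073,0.0337,0.1218]},{"claw":1,"translation":[-0.9,-1.2,-2],"rot":[0.073,0.0337,0.1218]},{"claw":1,"translation":[-0.9,-1.2,-2],"rot":[0.073,0.0337,0.1218]},{"claw":1,"translation":[0,0,0],"rot":[0,0,0]},{"claw":1,"translation":[0,0,0],"rot":[0,0,0]}])

```text
t: 12.5
tool_pos: [0.5704, -0.164, 0.3099]
tool_rot: [[-0.937, 0.349, -0.001], [0.349, 0.937, -0.0], [0.0, -0.0, -1.0]]
force: [-0.6, -0.0, 0.4]
opening: 0.0004
finger_force: 0.0
```

```bash
cat > s2.py <<'E'
from h import *
from station import ctrl
print(ctrl.read_state()["q"].round(2))
legs(ctrl,presspt(0)+[0,0,.01],frame(-up,PYV),6)
E
python3 s2.py
```

```text
[-0.3   0.32  1.42 -0.    1.4  -1.51]
total cm [-0.11  0.14 -9.59] rot [ 0.    -0.001  0.002] | per row [-0.019  0.024 -1.598] [ 0.     -0.0001  0.0004]
```

Request:
play_rows(plan=[{"claw":1,"translation":[0,0,-2],"rot":[0,0,0]},{"claw":1,"translation":[0,0,-2],"rot":[0,0,0]},{"claw":1,"translation":[0,0,-2],"rot":[0,0,0]},{"claw":1,"translation":[0,0,-2],"rot":[0,0,0]},{"claw":1,"translation":[0,0,-1.5],"rot":[0,0,0]},{"claw":1,"translation":[0,0,-0.5],"rot":[0,0,0]},{"claw":1,"translation":[0,0,-0.5],"rot":[0,0,0]},{"claw":1,"translation":[0,0,0],"rot":[0,0,0]}])

```text
t: 13.5
tool_pos: [0.5703, -0.1645, 0.2053]
tool_rot: [[-0.938, 0.347, 0.0], [0.347, 0.938, -0.0], [-0.0, -0.0, -1.0]]
force: [-0.5, -0.6, -0.3]
opening: -0.0003
finger_force: 0.0
```

Request:
play_rows(plan=[{"claw":1,"translation":[0.51,-0.19,-0.59],"rot":[0,0,0]},{"claw":1,"translation":[0.49,-0.18,-0.61],"rot":[0,0,0]},{"claw":1,"translation":[0.47,-0.17,-0.62],"rot":[0,0,0]},{"claw":1,"translation":[0.45,-0.17,-0.64],"rot":[0,0,0]}])

```text
t: 14.0
tool_pos: [0.591, -0.1723, 0.1811]
tool_rot: [[-0.938, 0.347, 0.003], [0.347, 0.938, -0.001], [-0.003, -0.0, -1.0]]
force: [1.2, 0.4, 6.4]
opening: -0.0001
finger_force: 2.5
```

Request:
play_rows(plan=[{"claw":1,"translation":[0.42,-0.16,-0.66],"rot":[0,0,0]},{"claw":1,"translation":[0.4,-0.15,-0.68],"rot":[0,0,0]},{"claw":1,"translation":[0.38,-0.14,-0.69],"rot":[0,0,0]},{"claw":1,"translation":[0.35,-0.13,-0.71],"rot":[0,0,0]},{"claw":1,"translation":[0.33,-0.12,-0.72],"rot":[0,0,0]},{"claw":1,"translation":[0.3,-0.11,-0.73],"rot":[0,0,0]}])

```text
t: 14.75
tool_pos: [0.6136, -0.1807, 0.1398]
tool_rot: [[-0.938, 0.347, 0.006], [0.347, 0.938, -0.002], [-0.006, -0.0, -1.0]]
force: [2.1, -0.9, 7.1]
opening: -0.0001
finger_force: 3.5
```

Request:
play_rows(plan=[{"claw":1,"translation":[0.14,-0.05,-0.37],"rot":[0,0,0]},{"claw":1,"translation":[0.14,-0.05,-0.37],"rot":[0,0,0]},{"claw":1,"translation":[0.13,-0.05,-0.38],"rot":[0,0,0]},{"claw":1,"translation":[0,0,0],"rot":[0,0,0]}])

```text
t: 15.25
tool_pos: [0.6178, -0.1823, 0.1287]
tool_rot: [[-0.938, 0.347, 0.006], [0.347, 0.938, -0.002], [-0.006, -0.0, -1.0]]
force: [2.2, -1.0, 8.1]
opening: 0.0001
finger_force: 3.7
```

Request:
play_rows(plan=[{"claw":1,"translation":[0.1,-0.04,-0.3],"rot":[0,0,0]},{"claw":1,"translation":[0.1,-0.04,-0.3],"rot":[0,0,0]},{"claw":1,"translation":[0.05,-0.02,-0.2],"rot":[0,0,0]},{"claw":1,"translation":[0,0,0],"rot":[0,0,0]}])

```text
t: 15.75
tool_pos: [0.6201, -0.1831, 0.1216]
tool_rot: [[-0.938, 0.347, 0.006], [0.347, 0.938, -0.002], [-0.006, 0.0, -1.0]]
force: [1.5, 0.4, 9.9]
opening: -0.0001
finger_force: 5.4
```

Request:
play_rows(plan=[{"claw":1,"translation":[0.03,-0.01,-0.15],"rot":[0,0,0]},{"claw":1,"translation":[0.03,-0.01,-0.15],"rot":[0,0,0]},{"claw":1,"translation":[0,0,0],"rot":[0,0,0]}])

```text
t: 16.12
tool_pos: [0.621, -0.1835, 0.1184]
tool_rot: [[-0.938, 0.347, 0.007], [0.347, 0.938, -0.002], [-0.007, -0.0, -1.0]]
force: [1.6, -0.9, 10.3]
opening: -0.0
finger_force: 4.5
```

Request:
play_rows(plan=[{"claw":1,"translation":[0.02,-0.01,-0.12],"rot":[0,0,0]},{"claw":1,"translation":[0.02,-0.01,-0.12],"rot":[0,0,0]},{"claw":1,"translation":[0,0,0],"rot":[0,0,0]}])

```text
t: 16.5
tool_pos: [0.6217, -0.1838, 0.1159]
tool_rot: [[-0.938, 0.347, 0.007], [0.347, 0.938, -0.003], [-0.008, 0.0, -1.0]]
force: [3.0, -0.9, 8.4]
opening: -0.0001
finger_force: 4.2
```

Request:
play_rows(plan=[{"claw":1,"translation":[0,0,-0.1],"rot":[0,0,0]},{"claw":1,"translation":[0,0,-0.1],"rot":[0,0,0]},{"claw":1,"translation":[0,0,0],"rot":[0,0,0]}])

```text
t: 16.88
tool_pos: [0.6221, -0.1839, 0.1141]
tool_rot: [[-0.938, 0.347, 0.008], [0.347, 0.938, -0.003], [-0.009, 0.0, -1.0]]
force: [3.1, -0.8, 8.6]
opening: 0.0002
finger_force: 4.4
```

Request:
play_rows(plan=[{"claw":1,"translation":[0,0,-0.1],"rot":[0,0,0]},{"claw":1,"translation":[0,0,0],"rot":[0,0,0]}])

```text
t: 17.12
tool_pos: [0.6222, -0.184, 0.1138]
tool_rot: [[-0.938, 0.347, 0.009], [0.347, 0.938, -0.003], [-0.009, 0.0, -1.0]]
force: [2.4, -2.1, 10.9]
opening: -0.0002
finger_force: 5.6
```

Request:
play_rows(plan=[{"claw":1,"translation":[0,0,-0.1],"rot":[0,0,0]},{"claw":1,"translation":[0,0,0],"rot":[0,0,0]}])

```text
t: 17.38
tool_pos: [0.6223, -0.184, 0.1135]
tool_rot: [[-0.938, 0.347, 0.009], [0.347, 0.938, -0.003], [-0.01, 0.0, -1.0]]
force: [2.8, -0.6, 13.6]
opening: -0.0
finger_force: 7.3
```

Request:
play_rows(plan=[{"claw":1,"translation":[0,0,-0.15],"rot":[0,0,0]},{"claw":1,"translation":[0,0,-0.15],"rot":[0,0,0]},{"claw":1,"translation":[0,0,0],"rot":[0,0,0]}])

```text
t: 17.75
tool_pos: [0.6225, -0.184, 0.1128]
tool_rot: [[-0.938, 0.347, 0.011], [0.347, 0.938, -0.004], [-0.011, 0.0, -1.0]]
force: [-1.9, 0.6, 24.8]
opening: 0.0
finger_force: 12.5
```

Request:
play_rows(plan=[{"claw":1,"translation":[0,0,0.4],"rot":[0,0,0]},{"claw":1,"translation":[0,0,0.5],"rot":[0,0,0]},{"claw":1,"translation":[0,0,1.5],"rot":[0,0,0]},{"claw":1,"translation":[0,0,4],"rot":[0,0,0]},{"claw":1,"translation":[0,0,4],"rot":[0,0,0]},{"claw":1,"translation":[0,0,4],"rot":[0,0,0]},{"claw":1,"translation":[-2,0.75,2],"rot":[0,0,0]},{"claw":1,"translation":[-2,0.75,0],"rot":[0,0,0]}])

```text
t: 18.75
tool_pos: [0.579, -0.1677, 0.2729]
tool_rot: [[-0.938, 0.347, 0.003], [0.347, 0.938, -0.001], [-0.003, 0.0, -1.0]]
force: [-1.2, 1.1, -1.0]
opening: 0.0001
finger_force: 0.0
```

Request:
play_rows(plan=[{"claw":-0.6,"translation":[-5,1,3],"rot":[0,0,0]},{"claw":-0.6,"translation":[-5,1,3],"rot":[0,0,0]},{"claw":-0.6,"translation":[-5,1,3],"rot":[0,0,0]},{"claw":-0.6,"translation":[0,0,0],"rot":[0,0,0]}])

```text
t: 19.25
tool_pos: [0.4269, -0.1373, 0.3641]
tool_rot: [[-0.938, 0.348, 0.005], [0.348, 0.938, -0.002], [-0.005, -0.0, -1.0]]
force: [0.9, 0.2, -0.9]
opening: 0.0682
finger_force: 0.0
```

```bash
python3 - <<'E'
from h import *
from station import vision,ctrl
print(ctrl.read_state()["tool_pos"])
t=vision.get_image("top");s=vision.get_image("scene")
np.savez("top2.npz",**t);np.savez("scene2.npz",**s)
a=cv2.resize(t["color"][185:265,350:420],None,fx=5,fy=5,interpolation=cv2.INTER_CUBIC)
b=cv2.resize(s["color"][165:245,215:295],None,fx=5,fy=5,interpolation=cv2.INTER_CUBIC)
cv2.imwrite("pics/fold.png",np.hstack([a,b])[:,:,::-1])
E
```

```text
[ 0.426864   -0.13728956  0.36413694]
```

View pics/fold.png

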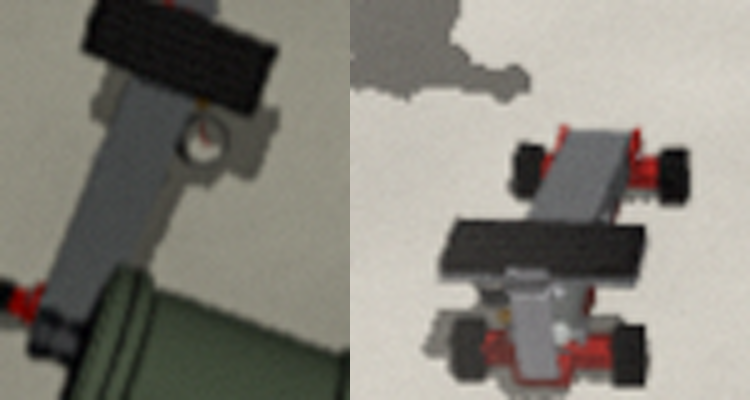

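```bash
python3 - <<'E'
from h import *
from station import ctrl
R=frame(-up,PYV)
s=legs(ctrl,pw(.013,0,.18),R,6)
legs(ctrl,pw(.013,0,.063),R,7,s)
E
```

```text
total cm [ 12.14  -1.79 -18.12] rot [0.    0.001 0.001] | per row [ 2.024 -0.298 -3.019] [0.     0.0001 0.0002]
total cm [  0.    0.  -11.7] rot [0. 0. 0.] | per row [ 0.     0.    -1.671] [0. 0. 0.]
```

Request:
play_rows(plan=[{"claw":-0.6,"translation":[2.02,-0.3,-3],"rot":[0,0,0]},{"claw":-0.6,"translation":[2.02,-0.3,-3],"rot":[0,0,0]},{"claw":-0.6,"translation":[2.02,-0.3,-3],"rot":[0,0,0]},{"claw":-0.6,"translation":[2.02,-0.3,-3],"rot":[0,0,0]},{"claw":-0.6,"translation":[2.02,-0.3,-3],"rot":[0,0,0]},{"claw":-0.6,"translation":[2.02,-0.3,-3],"rot":[0,0,0]},{"claw":-0.6,"translation":[0,0,0],"rot":[0,0,0]},{"claw":-0.6,"translation":[0,0,0],"rot":[0,0,0]}])

```text
t: 20.35
tool_pos: [0.5501, -0.1557, 0.1804]
tool_rot: [[-0.938, 0.347, -0.002], [0.347, 0.938, 0.0], [0.002, -0.0, -1.0]]
force: [-0.5, 0.1, 0.2]
opening: 0.0683
finger_force: 0.0
```

```bash
python3 - <<'E'
from h import *
from station import ctrl,vision
legs(ctrl,pw(.013,0,.063),frame(-up,PYV),7)
E
```

```text
total cm [ 1.000e-02  1.000e-02 -1.174e+01] rot [-0.    -0.002  0.001] | per row [ 1.000e-03  2.000e-03 -1.677e+00] [-0.0001 -0.0003  0.0001]
```

Request:
play_rows(plan=[{"claw":-0.6,"translation":[0,0,-2.5],"rot":[0,0,0]},{"claw":-0.6,"translation":[0,0,-2.5],"rot":[0,0,0]},{"claw":-0.6,"translation":[0,0,-1.5],"rot":[0,0,0]},{"claw":-0.6,"translation":[0,0,-1.5],"rot":[0,0,0]},{"claw":-0.6,"translation":[0,0,-1.5],"rot":[0,0,0]},{"claw":-0.6,"translation":[0,0,-1.2],"rot":[0,0,0]},{"claw":-0.6,"translation":[0,0,-1],"rot":[0,0,0]},{"claw":-0.6,"translation":[0,0,0],"rot":[0,0,0]}])

```text
t: 21.35
tool_pos: [0.5496, -0.1555, 0.0632]
tool_rot: [[-0.938, 0.347, -0.002], [0.347, 0.938, 0.0], [0.002, -0.0, -1.0]]
force: [-0.3, 0.2, 0.0]
opening: 0.0681
finger_force: 0.0
```

Request:
play_rows(plan=[{"claw":-0.2,"translation":[0,0,0],"rot":[0,0,0]},{"claw":-0.1,"translation":[0,0,0],"rot":[0,0,0]},{"claw":0,"translation":[0,0,0],"rot":[0,0,0]},{"claw":0.2,"translation":[0,0,0],"rot":[0,0,0]},{"claw":1,"translation":[0,0,0],"rot":[0,0,0]},{"claw":1,"translation":[0,0,0],"rot":[0,0,0]}], squeeze=80)

```text
t: 22.1
tool_pos: [0.5504, -0.1555, 0.0649]
tool_rot: [[-0.938, 0.348, 0.001], [0.348, 0.938, -0.0], [-0.001, 0.0, -1.0]]
force: [-1.4, 1.7, 5.2]
opening: 0.0428
finger_force: 80.5
```

Request:
play_rows(plan=[{"claw":1,"translation":[0,0,0.5],"rot":[0,0,0]},{"claw":1,"translation":[0,0,1],"rot":[0,0,0]},{"claw":1,"translation":[0,0,2],"rot":[0,0,0]},{"claw":1,"translation":[0,0,2.5],"rot":[0,0,0]},{"claw":1,"translation":[0,0,2.5],"rot":[0,0,0]},{"claw":1,"translation":[0,0,2.5],"rot":[0,0,0]},{"claw":1,"translation":[0,0,2],"rot":[0,0,0]},{"claw":1,"translation":[0,0,1],"rot":[0,0,0]}])

```text
t: 23.1
tool_pos: [0.5497, -0.1557, 0.2047]
tool_rot: [[-0.938, 0.347, -0.0], [0.347, 0.938, -0.0], [-0.0, -0.0, -1.0]]
force: [0.1, -0.2, -8.4]
opening: 0.0427
finger_force: 82.8
```

Request:
play_rows(plan=[{"claw":1,"translation":[0.1,1.3,0],"rot":[0,0,0.013]},{"claw":1,"translation":[0.14,2.6,0],"rot":[0,0,0.026]},{"claw":1,"translation":[0.14,2.6,0],"rot":[0,0,0.026]},{"claw":1,"translation":[0.14,2.6,0],"rot":[0,0,0.026]},{"claw":1,"translation":[0.14,2.6,0],"rot":[0,0,0.026]},{"claw":1,"translation":[0.14,2.6,0],"rot":[0,0,0.026]},{"claw":1,"translation":[0.14,2.6,0],"rot":[0,0,0.026]},{"claw":1,"translation":[0.14,2.6,0],"rot":[0,0,0.026]}])

```text
t: 24.1
tool_pos: [0.5596, 0.0411, 0.2024]
tool_rot: [[-0.988, 0.157, -0.004], [0.157, 0.988, 0.0], [0.004, -0.0, -1.0]]
force: [0.2, 0.0, -8.2]
opening: 0.0428
finger_force: 83.0
```

Request:
play_rows(plan=[{"claw":1,"translation":[0.14,2.6,0],"rot":[0,0,0.026]},{"claw":1,"translation":[0.14,2.6,0],"rot":[0,0,0.026]},{"claw":1,"translation":[0.14,2.6,0],"rot":[0,0,0.026]},{"claw":1,"translation":[0.14,2.6,0],"rot":[0,0,0.026]},{"claw":1,"translation":[0.14,2.6,0],"rot":[0,0,0.026]},{"claw":1,"translation":[0.14,2.6,0],"rot":[0,0,0.026]},{"claw":1,"translation":[0.14,2.6,0],"rot":[0,0,0.026]},{"claw":1,"translation":[0.14,2.6,0],"rot":[0,0,0.026]}])

```text
t: 25.1
tool_pos: [0.5706, 0.2487, 0.2021]
tool_rot: [[-0.999, -0.05, -0.004], [-0.05, 0.999, -0.001], [0.004, -0.001, -1.0]]
force: [-1.0, -0.5, -8.8]
opening: 0.0428
finger_force: 83.1
```

Request:
play_rows(plan=[{"claw":1,"translation":[0,0,0],"rot":[0,0,0]},{"claw":1,"translation":[0,0,0],"rot":[0,0,0]}])

```text
t: 25.35
tool_pos: [0.5709, 0.2473, 0.2027]
tool_rot: [[-0.999, -0.049, -0.003], [-0.049, 0.999, -0.002], [0.003, -0.002, -1.0]]
force: [-0.0, -0.7, -8.2]
opening: 0.0428
finger_force: 83.5
```

```bash
python3 - <<'E'
from h import *
from station import vision,ctrl
legs(ctrl,[.572,.259,.068],frame(-up,np.array([-np.sin(.06),np.cos(.06),0])),1)
t=vision.get_image("top");s=vision.get_image("scene")
a=cv2.resize(t["color"][140:280,200:320],None,fx=3.4,fy=3.4,interpolation=cv2.INTER_CUBIC)
b=cv2.resize(s["color"][100:240,320:440],None,fx=3.2,fy=3.4,interpolation=cv2.INTER_CUBIC)
cv2.imwrite("pics/tray.png",np.hstack([a,b])[:,:,::-1])
E
```

```text
total cm [  0.11   1.17 -13.47] rot [ 0.002 -0.003  0.011] | per row [  0.108   1.172 -13.466] [ 0.0017 -0.003   0.011 ]
```

View pics/tray.png

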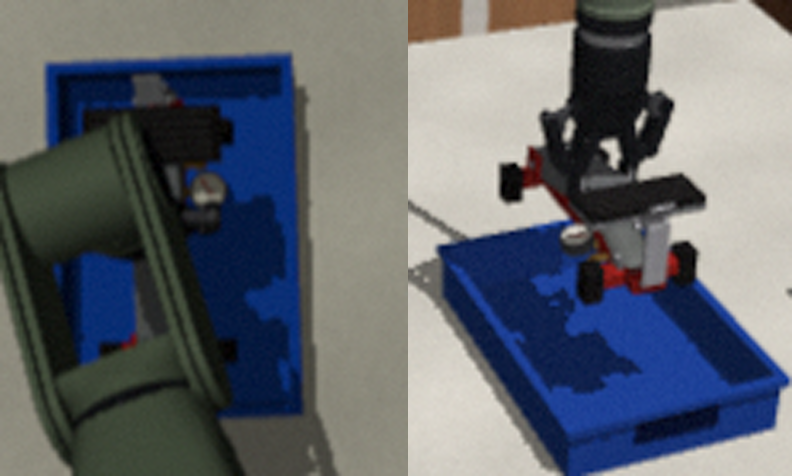

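Request:
play_rows(plan=[{"claw":1,"translation":[0.1,0.6,-1],"rot":[0,0,0.01]},{"claw":1,"translation":[0,0.5,-2],"rot":[0,0,0]},{"claw":1,"translation":[0,0,-2.5],"rot":[0,0,0]},{"claw":1,"translation":[0,0,-2.5],"rot":[0,0,0]},{"claw":1,"translation":[0,0,-2],"rot":[0,0,0]},{"claw":1,"translation":[0,0,-1.2],"rot":[0,0,0]},{"claw":1,"translation":[0,0,-0.8],"rot":[0,0,0]},{"claw":1,"translation":[0,0,-0.4],"rot":[0,0,0]}])

```text
t: 26.45
tool_pos: [0.5732, 0.2584, 0.08]
tool_rot: [[-0.998, -0.058, 0.0], [-0.058, 0.998, 0.0], [-0.0, 0.0, -1.0]]
force: [-0.2, -0.5, -7.9]
opening: 0.043
finger_force: 83.6
```

Request:
play_rows(plan=[{"claw":1,"translation":[0,0,-0.2],"rot":[0,0,0]},{"claw":1,"translation":[0,0,-0.2],"rot":[0,0,0]},{"claw":1,"translation":[0,0,0],"rot":[0,0,0]}])

```text
t: 26.82
tool_pos: [0.573, 0.2584, 0.0763]
tool_rot: [[-0.998, -0.058, 0.0], [-0.058, 0.998, 0.0], [-0.0, 0.0, -1.0]]
force: [0.3, 0.6, -8.8]
opening: 0.0427
finger_force: 83.6
```

Request:
play_rows(plan=[{"claw":1,"translation":[0,0,-0.2],"rot":[0,0,0]},{"claw":1,"translation":[0,0,-0.2],"rot":[0,0,0]},{"claw":1,"translation":[0,0,-0.1],"rot":[0,0,0]},{"claw":1,"translation":[0,0,0],"rot":[0,0,0]}])

```text
t: 27.32
tool_pos: [0.5729, 0.2583, 0.0709]
tool_rot: [[-0.998, -0.058, -0.0], [-0.058, 0.998, -0.0], [0.0, -0.0, -1.0]]
force: [-0.1, 0.3, -8.8]
opening: 0.0425
finger_force: 83.6
```

Request:
play_rows(plan=[{"claw":1,"translation":[0,0,-0.1],"rot":[0,0,0]},{"claw":1,"translation":[0,0,-0.1],"rot":[0,0,0]},{"claw":1,"translation":[0,0,0],"rot":[0,0,0]}])

```text
t: 27.7
tool_pos: [0.5731, 0.2584, 0.07]
tool_rot: [[-0.998, -0.058, 0.0], [-0.058, 0.998, 0.0], [-0.001, 0.0, -1.0]]
force: [-1.8, -2.8, -1.0]
opening: 0.0429
finger_force: 84.6
```

Request:
play_rows(plan=[{"claw":1,"translation":[0,0,-0.05],"rot":[0,0,0]},{"claw":1,"translation":[0,0,0],"rot":[0,0,0]},{"claw":0,"translation":[0,0,0],"rot":[0,0,0]},{"claw":-0.1,"translation":[0,0,0],"rot":[0,0,0]},{"claw":-0.3,"translation":[0,0,0],"rot":[0,0,0]},{"claw":-0.55,"translation":[0,0,0],"rot":[0,0,0]},{"claw":-0.55,"translation":[0,0,0],"rot":[0,0,0]}], squeeze=20)

```text
t: 28.58
tool_pos: [0.5732, 0.2584, 0.0685]
tool_rot: [[-0.998, -0.058, 0.0], [-0.058, 0.998, 0.0], [-0.0, 0.0, -1.0]]
force: [-0.8, 0.3, -0.4]
opening: 0.0665
finger_force: 0.0
```

Request:
play_rows(plan=[{"claw":-0.55,"translation":[0,0,1],"rot":[0,0,0]},{"claw":-0.55,"translation":[0,0,2],"rot":[0,0,0]},{"claw":-0.55,"translation":[0,0,3],"rot":[0,0,0]},{"claw":-0.55,"translation":[0,0,4],"rot":[0,0,0]},{"claw":-0.55,"translation":[0,0,4],"rot":[0,0,0]},{"claw":-0.55,"translation":[-3,-3,4],"rot":[0,0,0]},{"claw":-0.55,"translation":[-4,-4,2],"rot":[0,0,0]},{"claw":-0.55,"translation":[-4,-4,0],"rot":[0,0,0]}])

```text
t: 29.58
tool_pos: [0.4628, 0.1476, 0.2712]
tool_rot: [[-0.998, -0.059, 0.005], [-0.059, 0.998, 0.001], [-0.005, 0.001, -1.0]]
force: [1.2, -1.2, -0.3]
opening: 0.0663
finger_force: 0.0
```

Request:
play_rows(plan=[{"claw":-0.55,"translation":[-4,-5,0],"rot":[0,0,0]},{"claw":-0.55,"translation":[-4,-5,0],"rot":[0,0,0]},{"claw":-0.55,"translation":[0,-3,0],"rot":[0,0,0]},{"claw":-0.55,"translation":[0,0,0],"rot":[0,0,0]},{"claw":-0.55,"translation":[0,0,0],"rot":[0,0,0]}])

```text
t: 30.2
tool_pos: [0.3852, 0.0212, 0.269]
tool_rot: [[-0.998, -0.058, 0.001], [-0.058, 0.998, 0.0], [-0.001, 0.0, -1.0]]
force: [-0.0, -0.4, 0.1]
opening: 0.0663
finger_force: 0.0
```

```bash
python3 - <<'E'
from h import *
from station import vision
t=vision.get_image("top");s=vision.get_image("scene")
a=cv2.resize(t["color"][140:280,200:320],None,fx=3.4,fy=3.4,interpolation=cv2.INTER_CUBIC)
b=cv2.resize(s["color"][100:240,320:440],None,fx=3.2,fy=3.4,interpolation=cv2.INTER_CUBIC)
cv2.imwrite("pics/end.png",np.hstack([a,b])[:,:,::-1])
# floor-level positions of dark tread in top view for a numeric check
h=t["color"][140:280,200:320].astype(int);m=(h.max(2)<50)
m=m.astype(np.uint8);n,l,st,c=cv2.connectedComponentsWithStats(m)
for i in range(1,n):
    if st[i,4]>40: print(st[i],c[i]+[200,140],onplane(t,c[i][0]+200,c[i][1]+140,.098))
print(proj(t,[.653,.263,.098]))
E
```

```text
[ 17  20  65 101 488] [228.16393443 197.10655738] [0.60577448 0.3250495  0.098     ]
[ 30  35  41  65 738] [250.68563686 188.08130081] [0.63624412 0.25311436 0.098     ]
[65 99  8  7 47] [268.         241.85106383] [0.46449672 0.19236645 0.098     ]
[ 91 121  29  19 113] [302.74336283 266.83185841] [0.38742364 0.07940881 0.098     ]
[247.79090182 182.86577164]
```

```bash
python3 - <<'E'
from h import *
from station import vision
y=.058;X=np.array([np.cos(y),np.sin(y),0]);Y=np.array([-np.sin(y),np.cos(y),0])
o=np.array([.573,.2584,.005])-.0133*X
f=lambda x,yy,z:o+X*x+Y*yy+up*z
for n in("top","scene"):
    d=vision.get_image(n)
    poly=np.array([proj(d,f(*p)) for p in((66,-58,93),(114,-58,93),(114,58,93),(66,58,93))for p in [np.array(p)/1000]])
    m=cv2.fillPoly(np.zeros(d["color"].shape[:2],np.uint8),[poly.round().astype(np.int32)],1)>0
    b=d["color"].max(2).astype(int)
    print(n,"dark share in tread",(b[m]<70).mean().round(2),[ (d["color"][tuple(proj(d,f(*q)).round().astype(int)[::-1])].tolist()) for q in((.1,.05,.036),(.1,-.05,.036),(-.1,.05,.036),(-.1,-.05,.036),(.02,0,.07),(.12,0,.1))])
E
```

```text
top dark share in tread 0.98 [[19, 19, 16], [8, 9, 10], [9, 8, 5], [13, 16, 13], [68, 69, 68], [64, 62, 64]]
scene dark share in tread 0.99 [[18, 14, 13], [20, 22, 24], [20, 16, 18], [18, 12, 13], [100, 100, 102], [54, 54, 54]]
```

Both views match the pump standing folded in the tray: tread, four feet, arm and catch all project where expected.

```bash
python3 -c "
from station import job;print(job.finish_job())"
```

```text
the job is handed in; nothing more can be done
None
```

I stood the pump up, pressed its pedal down until the catch held, set it on its feet in the blue tray, and handed the job in at about 30 s; both camera views matched that pose, but no verdict came back.

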